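Raise the cake server over the tart

TASK

Draw the cake server (the tool with the broad, flat wooden handle and the wide pointed blade) out of its slot in the slanted wooden stand, turn it until its blade lies flat and level, and hold it still over the middle of the berry tart, at least 10 cm above it. Finish while still holding it there in the gripper. Leave the two slim-handled tools in their slots, do not touch the tart, and do not push the other things on the counter about.

Things in the scene. Friction and masses are not known exactly. Their poses are not given: they have to be found in the camera images.
- server: Cake server, loose, 0.11 to 0.22 kg. Flat wooden handle 110 long, 24 wide, 16 thick, end 30 across, then a steel blade 4 thick and 125 long, 56 wide tapering to 24 at the blunt tip; flat, both faces alike. Origin: handle's centre. +x to the tip, y across the width, z normal to the blade. Handle x -55 to 55, blade x 60 to 185. Starts in any of the three slots, tip down.
- server_blade (a point): Middle of the server's blade, 120 mm from the handle's centre towards the tip.
- server_tip (a point): Tip of the server's blade, 185 mm from the handle's centre.
- stand: Fixed wooden stand, base 190 (x) x 220, 12 thick, from x = -80 to 110. Three slots at y = -70, 0, 70, each 60 wide, 9 thick, 105 deep, leaning 35 degrees from vertical: tools are drawn up and back along (-0.574, 0, 0.819) in its frame, -x facing the robot within 0.3 rad of the world's -x. Slot floor at x = 50, z = 28. Origin: on the counter. Left or right of the middle, the tart on the other.
- stand_mouth (a point): Middle of the mouth of the middle slot, about 117 mm above the counter; a tool is drawn out once its tip is beyond it along the slot.
- tart: Fixed: a round marble plate 270 across with a berry tart 216 across on it. Origin: centre of the plate, on the counter. The tart's top is 55 mm above the counter.
- tart_top (a point): Centre of the tart's top, 55 mm above the counter.
- spatula: Slim tool, loose, left in its slot: round wooden handle 16 thick and 85 long, steel blade 46 wide. Origin: on the handle's axis, 185 mm from the tip; +x points to the tip, the handle reaches from x = -23 to 62.
- palette: The other slim tool, to be left in its slot: same shape with a blade 36 wide; origin and axes as the spatula.
- card_a: Small wooden block 34 x 60 x 22 mm with an upright blank card, 82 high in all, loose, between stand and tart. Origin: centre of the underside.
- card_b: Like card_a, 34 x 85 mm and 92 high, loose, farther from the robot. Origin: centre of the underside.
- bowl: Small ceramic bowl 90 across, 45 high, loose, in front of the robot. Origin: centre of the underside.
- jar: Biscuit jar with a cork lid, 94 across, 132 high, loose, far right. Origin: centre of the underside.
- mug: White mug 80 across, 85 high, loose, far left. Origin: centre of the underside.
- plates: Stack of six plates 160 across, 54 high, loose, at the right. Origin: centre of the underside.

How it is judged:
On the way:
1. the server's tip has been drawn out beyond the mouth of the slot, in the fingers (z of server_tip in the frame of stand_mouth above 0.005 m and contact force between the fingers and server above 1 N), for 0.1 s.
At the end, for the whole second after the job is handed in: The server is held by the fingers and by nothing else, still, its blade within 15 degrees of level (either face up), the middle of the blade within 60 mm horizontally of the tart's centre and at least 145 mm above the counter (90 mm above the tart) ((angle between server's own z axis and vertical below 0.26 rad or angle between server's own z axis and vertical above 2.88 rad) and horizontal distance between server_blade and tart_top below 0.06 m and height (world z) of server_blade above 0.145 m and height (world z) of server_tip above 0.125 m and contact force between the fingers and server above 1 N and contact force between server and stand below 0.1 N and contact force between server and tart below 0.1 N and linear speed of server below 0.03 m/s and angular speed of server below 0.2 rad/s); the arm keeps its last pose, push and grip.
It fails at once if a slim tool pulled more than 30 mm from its place (distance of any of spatula, palette from where it was at the start of the episode above 0.03 m).
It fails at once if the tart touched (contact force between tart and the arm above 1 N or contact force between tart and the fingers above 1 N or contact force between tart and server above 1 N).
It fails at once if another thing on the counter pushed more than 30 mm (distance of any of card_a, card_b, bowl, jar, mug, plates from where it was at the start of the episode above 0.03 m).
It also fails if it takes over 40 s, if anything falls off the work surface, if the arm or the gripper's body presses on something with over 40 N, if the wrist force passes 120 N, or if a joint passes its speed limit or range.

ROBOT

A 6-joint arm with a two-finger parallel gripper is mounted at the origin on the work surface. World frame = base frame: x ahead of the robot, y to its left, z up, the work surface at z = 0. Lengths are in m, angles in rad, forces in N, time in s.
With the tool pointing down it reaches from about 0.4 to 0.925 m from the base axis. Payload 3.4 kg.
Tool frame: the origin (TCP) lies midway between the tips of the shut fingers; the grasp point (between the pads) lies 19 mm behind it (manip.grasp_offset is the distance from the TCP to the grasp point, in m); z points along the fingers, y is the line along which they close (so a half turn about z gives the same grasp; the last joint's range is limited). The gripper opens to 85 mm and grips with 20 to 120 N. Pads are 22 mm wide; open, the fingers measure 114 mm over their backs; the gripper's body (76 mm by 85 mm) begins 54 mm behind the grasp point. The pads swing forward as they close: fully open they stand 13 mm farther back than shut.
Start: joints at [1.218, 0.307, 1.506, -0, 1.328, -0.073], TCP at [0.159, 0.553, 0.2] pointing down, gripper open.
Joint ranges: [-3.12, 3.12], [-1.05, 2.28], [0.14, 2.33], [-1.42, 4.57], [0.1, 2.73], [-2.68, 2.68]. Speed limits (rad/s): [2.57, 2.57, 3.14, 3.14, 3.14, 3.14].

INTERFACE

Orientations are given as a rotation vector (axis times angle).
In Python, from rig import manip, snapshot gives the robot as it stands.
- The arm moves only by the tool servo_tool, never from a script. Its argument "commands" is a list of rows, each a list of 5 numbers: the shift along the tool's x, y, z in mm, then the turn about the tool's z in degrees, then the finger opening in mm, from 0 to 85.4. In form: [[dx, dy, dz, twist, hand], ...]. A call has exactly 5 rows; each row is the pose to reach, as a shift and turn from the pose commanded when the call began, along the tool's axes at that moment; what a row does not reach only later rows make up. A row lasts 1/12 s, in which the tool goes at most 41.7 mm and 7.16 degrees, less where a joint would pass 70% of its speed; a pose out of reach is approached as far as the arm can. A call with a gripper value outside its range is refused whole. The fingers move at their own pace and stop on an object; the grip force is fixed at half the most. Time passes only in rows, so rows that repeat a pose let the fingers close, or fill a call up. It gives the time, the measured TCP pose, the force, the opening and the grip force at its end, in the units of the state.
- manip.state(): the state, without advancing time (a new reading comes with each control period).
- snapshot(name): name is "side" or "top"; returns a dict with "img" (384x512x3 uint8, red, green, blue), "camera_matrix" (3x3 intrinsics, pixels), "R" (3x3) and "t" (3): a world point X has camera coordinates R X + t. Camera axes: x right, y down, z forward; pixel columns grow to the right and rows downward; lengths in m; the calibration is good to about 2 mm. A picture is of the moment at which its call begins. There is no depth.
- manip.close_job(): hands the job in; it is judged then, once.
The state is a dict: "time_s": time; "qpos": joint angles; "dq": joint speeds; "joint_efforts": joint torques, N m; "eef_pos": TCP position; "ee_rot": TCP orientation; "force": force on the tool from outside, world axes, zero at the start; "wrist_torque": the same for the moment, N m; "grip_width": finger opening in m; "gripper_force": force on a finger pad.
Only numpy, scipy, OpenCV 4.12 (cv2) and the standard library are available. Lean on these libraries where they do the work, as an engineer would, in place of code of your own. Each camera call takes 0.05 s, during which the arm holds its last target. There are 200 camera calls.

## Working session

There is one attempt and no reset: what is moved stays moved. The work goes in short steps, Python scripts to look and compute and a tool call to move; the robot and the scene stay as the last step left them, time stands still between calls to the robot, and variables do not carry over. Pictures are saved under pics/ and viewed, at most 10 in all, crops included, and the job is handed in when it is done.

Besides the shell and the picture viewer there is one more tool, called after "Call:" as name(argument=value, ...) on one line, values as JSON. servo_tool: Moves the arm, as the interface text tells. Its arguments: {"type":"object","properties":{"commands":{"type":"array","items":{"type":"array","items":{"type":"number"}}}},"required":["commands"]}

```bash
ls; mkdir -p pics
python3 - <<'E'
from rig import manip, snapshot
import cv2,numpy as np
for n in("side","top"):
    s=snapshot(n); cv2.imwrite(f"pics/{n}0.png",cv2.resize(s["img"][:,:,::-1],(800,600),interpolation=cv2.INTER_CUBIC))
    np.savez(f"{n}0.npz",**s); print(n,s["camera_matrix"].round(1).tolist(),(-s["R"].T@s["t"]).round(3),s["R"].round(3).tolist())
print(manip.state())
E
```

```text
pics
side [[449.9, 0.0, 250.5], [0.0, 449.9, 194.7], [0.0, 0.0, 1.0]] [-0.015  0.855  1.22 ] [[-0.828, -0.561, -0.007], [-0.396, 0.593, -0.701], [0.397, -0.577, -0.713]]
top [[425.4, 0.0, 253.1], [0.0, 425.4, 187.3], [0.0, 0.0, 1.0]] [ 0.224 -0.029  1.885] [[-0.025, -1.0, 0.005], [-0.979, 0.023, -0.201], [0.201, -0.01, -0.98]]
{'time_s': 0.1, 'qpos': array([ 1.21748368e+00,  3.07493012e-01,  1.50751757e+00, -2.29931723e-05,
        1.32842284e+00, -7.35038782e-02]), 'dq': array([ 4.90372385e-04, -2.17429058e-03, -2.12866010e-03, -2.13299463e-03,
       -4.57976413e-05,  8.72857401e-04]), 'joint_efforts': array([ 6.15475292e-04, -4.58531535e+01, -2.52606064e+01,  1.08479949e-05,
        5.45522198e-03, -3.93395908e-06]), 'eef_pos': array([0.15859801, 0.55198967, 0.19938569]), 'ee_rot': array([-4.38030064e-01, -3.11053270e+00,  2.83296634e-03]), 'force': array([-0.10972422, -1.11394863, -0.57606061]), 'wrist_torque': array([-0.0375161 , -0.00689821, -0.01116227]), 'gripper_force': 0.0, 'grip_width': 0.08532245092395088}
```

View pics/side0.png

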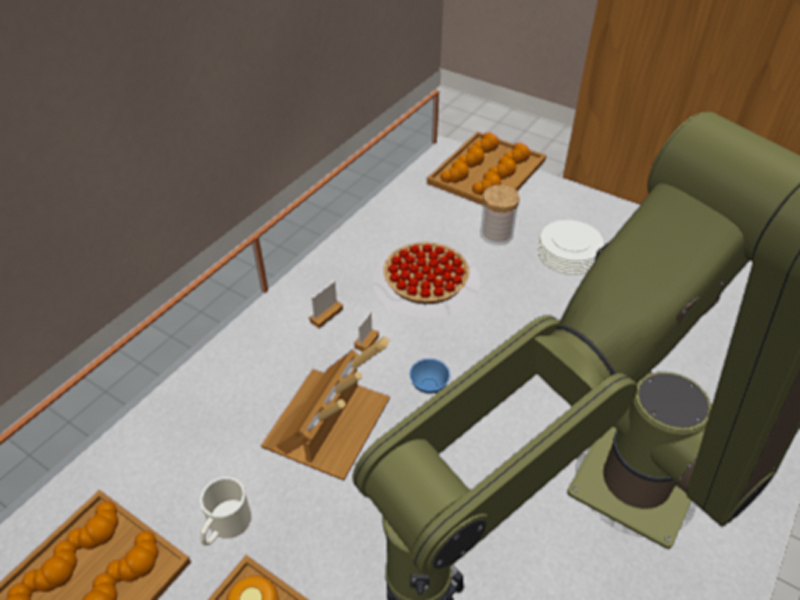

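View pics/top0.png

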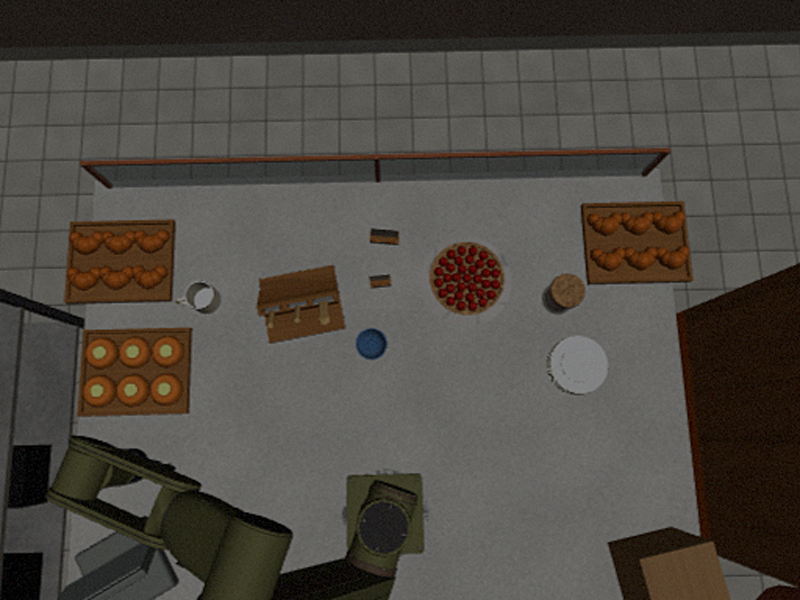

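The side view shows the stand at about (325,410), with the broad handle in its right slot and its upper end at (385,345). In the top view the broad handle is at (324,310), the tart at (467,278), the bowl at (371,344) and the cards at (380,281) and (384,237). Next I'll enlarge the stand.

Run:
```python
import cv2,numpy as np
T=np.load("top0.npz")["img"];S=np.load("side0.npz")["img"]
def crop(I,x0,y0,w,h,k,g):
    c=np.clip(I[y0:y0+h,x0:x0+w,::-1].astype(float)*g,0,255).astype(np.uint8)
    c=cv2.resize(c,(w*k,h*k),interpolation=cv2.INTER_CUBIC)
    for x in range(-(-x0//10)*10,x0+w,10): cv2.line(c,((x-x0)*k,0),((x-x0)*k,6),(255,0,255),1);cv2.putText(c,str(x),((x-x0)*k,16),0,.35,(255,0,255))
    for y in range(-(-y0//10)*10,y0+h,10): cv2.line(c,(0,(y-y0)*k),(6,(y-y0)*k),(255,0,255),1);cv2.putText(c,str(y),(8,(y-y0)*k+4),0,.35,(255,0,255))
    return c
a=crop(T,160,165,66,60,6,2);b=crop(S,164,210,90,100,4,1)
out=np.zeros((600,800,3),np.uint8);out[:360,:396]=a;out[:400,400:760]=b
cv2.imwrite("pics/crop0.png",out)
```

```text
(no output)
```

View pics/crop0.png

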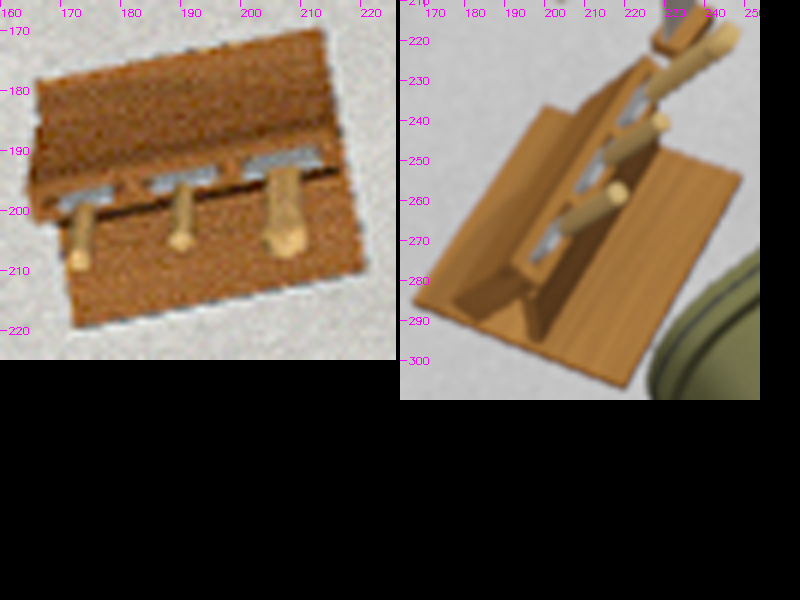

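The enlarged crop shows the server in the right slot. In the top image its handle runs from about (207.3,193) to its end at (207.7,205). In the side image it runs from (227.8,232.5) to (246.5,219.5). The base corners are clear in both views, so I'll fit the stand pose, triangulate the handle and tart, and compute the waypoints.

```bash
cat > h.py <<'E'
import numpy as np,cv2
from scipy.optimize import least_squares
from scipy.spatial.transform import Rotation as Ro
C={n:dict(np.load(f"{n}0.npz")) for n in("top","side")}
def proj(n,X):
    c=C[n];p=(np.atleast_2d(X)@c["R"].T+c["t"])@c["camera_matrix"].T;return p[:,:2]/p[:,2:]
def tri(a,b):
    return least_squares(lambda X:np.r_[(proj("top",X)-a).ravel(),(proj("side",X)-b).ravel()],[.6,0,.1])
def sw(p,P):  # stand->world
    c,s=np.cos(p[2]),np.sin(p[2]);P=np.atleast_2d(P)
    return np.c_[p[0]+c*P[:,0]-s*P[:,1],p[1]+s*P[:,0]+c*P[:,1],P[:,2]]
def tool(target,st,yaw=None):  # target world TCP -> tool-frame mm
    R=Ro.from_rotvec(st["ee_rot"]).as_matrix()
    return (R.T@(np.array(target)-st["eef_pos"])*1000).round(1)
E
python3 - <<'E'
from h import *
from rig import manip
tp=np.array([[172.5,219.7],[221.2,210],[213.8,169.7],[165.8,178.3]])-.5+.5/6
sp=np.array([[220.75,307],[249.5,253.75],[167,285.7]])-.4
nl,nr,fr,fl=[-.08,.11,.006],[-.08,-.11,.006],[.11,-.11,.006],[.11,.11,.006]
f=least_squares(lambda p:np.r_[(proj("top",sw(p,[nl,nr,fr,fl]))-tp).ravel(),(proj("side",sw(p,[nl,nr,fl]))-sp).ravel()],[.6,.2,0])
p=f.x;print("stand",p.round(4),"res",f.fun.round(1));np.save("stand.npy",p)
for nm,a,b in(("end",(207.6,205),(246.2,219.3)),("junc",(207.2,192.8),(227.5,232.3))):
    r=tri(a,b);X=r.x;c,s=np.cos(p[2]),np.sin(p[2]);d=X-[p[0],p[1],0]
    print(nm,X.round(4),"stand frame",[round(c*d[0]+s*d[1],4),round(-s*d[0]+c*d[1],4),round(X[2],4)],r.fun.round(1))
m=sw(p,[[50-.574*k,-70,28+.819*k] for k in(130,185,240)]@np.diag([.001]*3));print("model junc,centre,end",m.round(4))
cs=[]
for n in("top","side"):
    I=C[n]["img"].astype(int);M=((I[...,0]>2.5*I[...,1])&(I[...,0]>50)).astype(np.uint8)
    M=cv2.morphologyEx(M,cv2.MORPH_CLOSE,np.ones((7,7)));k,_,st,ce=cv2.connectedComponentsWithStats(M)
    x0,y0=(299,178) if n=="top" else (273,174)
    j=min(range(1,k),key=lambda j:np.hypot(*(ce[j]-[x0,y0])));print(n,ce[j],st[j]);cs.append(ce[j])
r=tri(*cs);print("tart",r.x,r.fun.round(1))
st=manip.state();print(Ro.from_rotvec(st["ee_rot"]).as_matrix().round(3).tolist())
E
```

```text
stand [0.5701 0.2231 0.176 ] res [-0.4  0.2 -0.3  0.2 -0.6 -0.1 -0.5  0.7 -0.3 -0.5  0.5 -0.5 -0.1 -0.7]
end [0.4972 0.1365 0.2188] stand frame [np.float64(-0.087), np.float64(-0.0725), np.float64(0.2188)] [ 0.1  0.3 -0.2 -0.1]
junc [0.5639 0.147  0.1248] stand frame [np.float64(-0.0195), np.float64(-0.0739), np.float64(0.1248)] [ 0.2  0.5 -0.4 -0.1]
model junc,centre,end [[0.5581 0.1499 0.1345]
 [0.527  0.1444 0.1795]
 [0.496  0.1388 0.2246]]
top [298.77874016 177.47874016] [ 278  158   42   41 1270]
side [272.38973064 172.78198653] [ 249  157   48   33 1188]
tart [ 0.64366168 -0.25211237  0.03227343] [ 0.   0.1 -0.1 -0. ]
[[-0.961, 0.276, -0.001], [0.276, 0.961, -0.002], [0.0, -0.002, -1.0]]
```

Call:
servo_tool(commands=[[-30,-18,-20,-5,60],[-62,-38,-40,-10,50],[-95,-58,-60,-15,50],[-128,-78,-71,-20,50],[-160,-98,-71,-26,50]])

```text
time_s: 0.52
eef_pos: [0.2874, 0.4143, 0.2738]
ee_rot: [-0.281, 3.125, 0.005]
force: [1.1, 0.7, 0.5]
grip_width: 0.0502
gripper_force: 0.0
```

Call:
servo_tool(commands=[[-21,-34,0,0,50],[-42,-68,0,0,50],[-63,-102,0,0,50],[-84,-136,0,0,50],[-105,-170,0,0,50]])

```text
time_s: 0.93
eef_pos: [0.4189, 0.2632, 0.271]
ee_rot: [0.273, -3.129, 0.0]
force: [-0.2, 0.7, 0.3]
grip_width: 0.05
gripper_force: 0.0
```

Call:
servo_tool(commands=[[-20,-32,0,0,50],[-40,-64,0,0,50],[-62,-98,0,0,50],[-80,-127,0,0,50],[-89,-140,0,0,50]])

```text
time_s: 1.35
eef_pos: [0.5327, 0.139, 0.2706]
ee_rot: [-0.268, 3.13, -0.003]
force: [-0.2, 0.0, -0.2]
grip_width: 0.05
gripper_force: 0.0
```

Run:
```python
from h import *
from rig import manip,snapshot
st=manip.state();p=np.load("stand.npy")
print(st["eef_pos"].round(4),Ro.from_rotvec(st["ee_rot"]).as_matrix().round(3).tolist(),st["qpos"].round(2))
print(tool(sw(p,[-.053,-.0715,.162])[0],st))
cs=[]
for n in("side","top"):
    c=snapshot(n)["img"][...,::-1]
    q=proj(n,st["eef_pos"])[0].astype(int);x,y=max(q[0]-50,0),max(q[1]-50,0)
    cs.append(cv2.resize(np.clip(c[y:y+100,x:x+100].astype(float)*(2 if n=="top" else 1),0,255).astype(np.uint8),(400,400),interpolation=cv2.INTER_CUBIC));print(n,x,y)
cv2.imwrite("pics/a1.png",np.hstack(cs))
```

```text
[0.5327 0.139  0.2706] [[-0.985, -0.17, 0.0], [-0.17, 0.985, -0.002], [-0.0, -0.002, -1.0]] [ 0.18  0.23  1.44 -0.    1.47 -1.56]
[  1.5   5.  108.6]
side 185 152
top 155 144
```

View pics/a1.png

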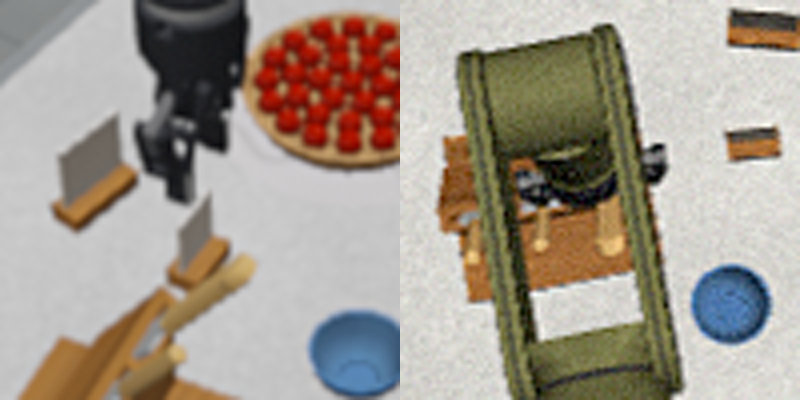

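The side crop shows the open fingers at about (180,160) above the server handle, whose end is at (245,262). The top crop has the gripper centred over the right slot and well clear of the bowl. Descending.

Call:
servo_tool(commands=[[1,5,25,0.5,50],[1,5,50,0.5,50],[1,5,75,0.5,50],[1,5,95,0.5,50],[1,5,108,0.5,50]])

```text
time_s: 1.87
eef_pos: [0.5252, 0.1485, 0.1607]
ee_rot: [0.261, -3.126, -0.001]
force: [0.6, 0.1, -0.9]
grip_width: 0.0497
gripper_force: 0.0
```

Call:
servo_tool(commands=[[0,0,0,0,35],[0,0,0,0,10],[0,0,0,0,10],[0,0,0,0,10],[0,0,0,0,10]])

```text
time_s: 2.28
eef_pos: [0.5289, 0.1478, 0.1644]
ee_rot: [-0.26, 3.129, 0.001]
force: [-0.6, 1.0, 0.1]
grip_width: 0.021
gripper_force: 58.7
```

Call:
servo_tool(commands=[[0,0,0,0,10],[0,0,0,0,10],[0,0,0,0,10],[0,0,0,0,10],[0,0,0,0,10]])

```text
time_s: 2.7
eef_pos: [0.5279, 0.1472, 0.1635]
ee_rot: [0.259, -3.13, -0.0]
force: [-3.0, -0.2, 4.1]
grip_width: 0.0215
gripper_force: 58.9
```

Call:
servo_tool(commands=[[5.7,0,-8.2,0,10],[13.2,0,-18.8,0,10],[21.2,0,-30.3,0,10],[28.7,0,-41,0,10],[35.6,0,-50.8,0,10]])

```text
time_s: 3.12
eef_pos: [0.4927, 0.1413, 0.2158]
ee_rot: [-0.259, 3.129, 0.0]
force: [-0.2, -0.6, -1.3]
grip_width: 0.0212
gripper_force: 59.2
```

Call:
servo_tool(commands=[[7,0,-10,0,10],[14.4,0,-20.5,0,10],[23,0,-32.8,0,10],[31.6,0,-45,0,10],[40.2,0,-57.3,0,10]])

```text
time_s: 3.53
eef_pos: [0.4525, 0.1346, 0.2725]
ee_rot: [0.259, -3.131, 0.0]
force: [-0.5, 0.2, -2.7]
grip_width: 0.0212
gripper_force: 59.4
```

```bash
cat > snap.py <<'E'
from h import *
import sys
from rig import manip,snapshot
st=manip.state();cs=[]
print(st["eef_pos"].round(4),st["ee_rot"].round(3),st["force"].round(1),st["grip_width"],st["gripper_force"],st["qpos"].round(2))
for n in("side","top"):
    c=snapshot(n)["img"][...,::-1]
    q=(proj(n,st["eef_pos"])[0]-[80 if n=="side" else 50,50]).astype(int);x,y=max(q[0],0),max(q[1],0)
    cs.append(cv2.resize(np.clip(c[y:y+130,x:x+100].astype(float)*(2 if n=="top" else 1),0,255).astype(np.uint8),(400,520),interpolation=cv2.INTER_CUBIC));print(n,x,y)
cv2.imwrite(sys.argv[1],np.hstack(cs))
E
python3 snap.py pics/a2.png
```

```text
[0.4525 0.1346 0.2725] [ 0.259 -3.131  0.   ] [-0.5  0.2 -2.7] 0.02120981496757136 59.43176364060491 [ 0.2   0.11  1.59 -0.    1.45 -1.54]
side 179 162
top 156 164
```

View pics/a2.png

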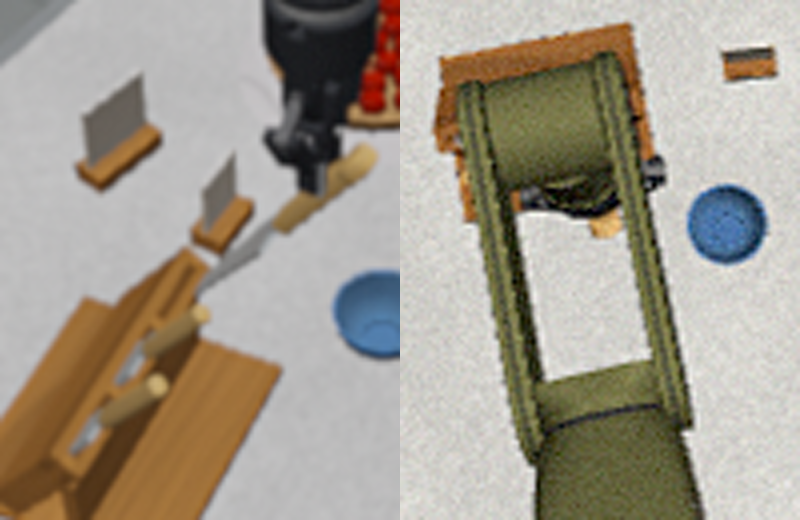

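The side crop shows the server clear of its slot, with its tip near (203,298), the blade-handle junction near (280,228) and the handle end near (365,160). It is still at the slot's slant. The slim tools haven't moved. The servo can't tilt the tool, so I'll lever the blade level in the grip over the stand's fixed ridge. First I need the ridge position.

Run:
```python
from h import *
p=np.load("stand.npy");c,s=np.cos(p[2]),np.sin(p[2])
def ts(X): d=X-np.r_[p[:2],0];return np.array([c*d[0]+s*d[1],-s*d[0]+c*d[1],d[2]]).round(4)
for a,b in(((214.9,186),(225.7,224)),((214.9,186),(226.2,224.3))):
    r=tri(a,b);print("ridge R",ts(r.x),r.fun.round(1))
S=C["side"];o=-S["R"].T@S["t"];n=np.array([-s,c,0])
for nm,u in(("end",(269.8,201.6)),("junc",(248.6,218.6)),("tip",(229.4,236.1))):
    d=S["R"].T@np.linalg.solve(S["camera_matrix"],[*u,1]);
    for y in(-.075,):
        k=(n@(sw(p,[0,y,0])[0]-o))/(n@d);print(nm,ts(o+k*d))
print("tcp",ts(np.array([.4525,.1346,.2725])))
```

```text
ridge R [ 0.0054 -0.1105  0.1144] [ 0.2  0.4 -0.4 -0.1]
ridge R [ 0.0044 -0.1107  0.1133] [ 0.3  0.7 -0.6 -0.2]
end [-0.1596 -0.075   0.3228]
junc [-0.0945 -0.075   0.2225]
tip [-0.0262 -0.075   0.1075]
tcp [-0.1313 -0.0666  0.2725]
```

Call:
servo_tool(commands=[[-18,-3,0,0,10],[-38,-6,0,0,10],[-57,-8,0,0,10],[-57,-8,12,0,10],[-57,-8,26,0,10]])

```text
time_s: 4.05
eef_pos: [0.5135, 0.1364, 0.2453]
ee_rot: [-0.258, 3.128, 0.0]
force: [-1.0, 0.5, -3.1]
grip_width: 0.0209
gripper_force: 59.7
```

```bash
python3 snap.py pics/a3.png
```

```text
[0.5135 0.1364 0.2453] [-0.258  3.128  0.   ] [-1.   0.5 -3.1] 0.02091472255996387 59.73057081922889 [ 0.18  0.21  1.53 -0.    1.4  -1.56]
side 161 160
top 157 150
```

View pics/a3.png

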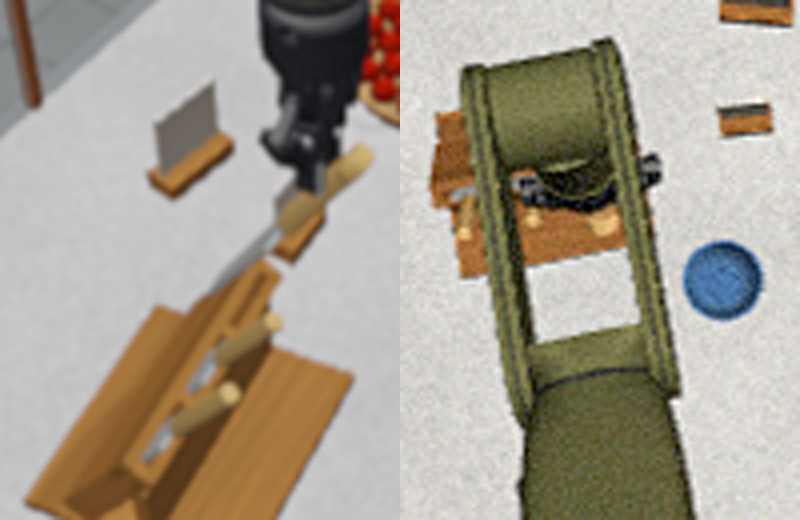

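The blade lies over the far side of the ridge, with the tip hidden behind it near (210,290). Now I'll lever it along the arc.

Call:
servo_tool(commands=[[8,0,7,0,10],[19,0,15,0,10],[29,0,24,0,10],[39,0,33,0,10],[47,0,44,0,10]])

```text
time_s: 4.57
eef_pos: [0.4661, 0.1289, 0.2026]
ee_rot: [-0.259, 3.126, 0.001]
force: [0.5, 1.0, -0.1]
grip_width: 0.0211
gripper_force: 61.5
```

Call:
servo_tool(commands=[[7,0,11,0,10],[14,0,23,0,10],[20,0,36,0,10],[24,0,48,0,10],[27,0,60,0,10]])

```text
time_s: 4.98
eef_pos: [0.4395, 0.1246, 0.1424]
ee_rot: [-0.259, 3.126, 0.001]
force: [-0.4, -0.9, 1.3]
grip_width: 0.0211
gripper_force: 75.9
```

Call:
servo_tool(commands=[[1,0,7,0,10],[2,0,14,0,10],[3,0,21,0,10],[3,0,28,0,10],[3,0,28,0,10]])

```text
time_s: 5.4
eef_pos: [0.4355, 0.1238, 0.1125]
ee_rot: [-0.26, 3.131, 0.0]
force: [0.1, 0.5, 1.8]
grip_width: 0.021
gripper_force: 78.5
```

```bash
python3 snap.py pics/a4.png
```

```text
[0.4355 0.1238 0.1125] [-0.26   3.131  0.   ] [0.1 0.5 1.8] 0.02097962193741989 78.50715637207031 [ 0.18  0.23  1.88  0.    1.03 -1.55]
side 185 197
top 163 173
```

View pics/a4.png

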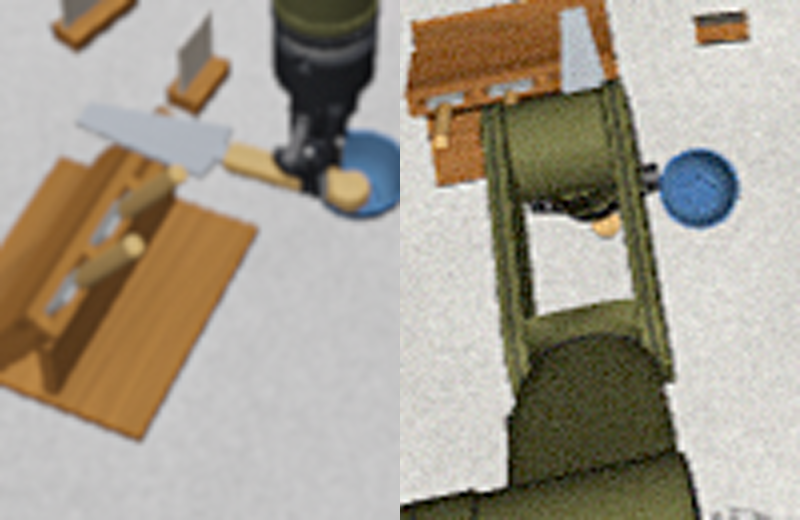

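The blade now lies nearly flat across the ridge. In the side crop the tip is at about (90,110), the junction at (228,158) and the butt at (350,190). In the top crop the tip is at (572,8) and the butt at (605,228). Triangulating to get the pitch.

Run:
```python
from h import *
p=np.load("stand.npy");c,s=np.cos(p[2]),np.sin(p[2])
def ts(X): d=X-np.r_[p[:2],0];return np.array([c*d[0]+s*d[1],-s*d[0]+c*d[1],d[2]]).round(4)
e=[]
for nm,a,b in(("tip",(205.7,174.8),(207.2,224)),("butt",(213.9,229.2),(272.2,244))):
    r=tri(a,b);e.append(ts(r.x));print(nm,r.x.round(4),e[-1],r.fun.round(1))
d=e[0]-e[1];print("len",np.linalg.norm(d),"pitch up",np.degrees(np.arcsin(d[2]/np.linalg.norm(d))))
print("tcp",ts(np.array([.4355,.1238,.1125])))
S=C["side"];o=-S["R"].T@S["t"];n=np.array([-s,c,0])
for nm,u in(("tip",(207.2,224)),("junc",(241.7,236)),("butt",(272.2,244))):
    q=S["R"].T@np.linalg.solve(S["camera_matrix"],[*u,1])
    k=(n@(sw(p,[0,-.078,0])[0]-o))/(n@q);print(nm,ts(o+k*q))
```

```text
tip [0.6417 0.1529 0.1207] [ 0.0582 -0.0817  0.1207] [ 0.4  0.7 -0.6 -0.2]
butt [0.4121 0.1199 0.1431] [-0.1737 -0.074   0.1431] [-0.2 -0.5  0.4  0.1]
len 0.2331065421647363 pitch up -5.514254903376361
tcp [-0.1499 -0.0742  0.1125]
tip [ 0.0536 -0.078   0.1259]
junc [-0.0683 -0.078   0.1254]
butt [-0.1709 -0.078   0.1375]
```

Call:
servo_tool(commands=[[0,0,4,0,10],[0,0,8,0,10],[0,0,8,0,10],[0,0,-10,0,10],[0,0,-40,0,10]])

```text
time_s: 5.92
eef_pos: [0.4312, 0.1226, 0.1504]
ee_rot: [0.258, -3.12, 0.002]
force: [0.3, -0.1, -1.2]
grip_width: 0.0213
gripper_force: 78.2
```

Call:
servo_tool(commands=[[0,0,-40,0,10],[0,0,-80,0,10],[0,0,-115,0,10],[0,0,-135,0,10],[0,0,-140,0,10]])

```text
time_s: 6.33
eef_pos: [0.4369, 0.1237, 0.2968]
ee_rot: [-0.258, 3.125, 0.0]
force: [0.9, -1.6, -2.1]
grip_width: 0.0213
gripper_force: 78.2
```

```bash
python3 snap.py pics/a5.png
```

```text
[0.4369 0.1237 0.2968] [-0.258  3.125  0.   ] [ 0.9 -1.6 -2.1] 0.021274546668059124 78.22220206260681 [ 0.18  0.06  1.58 -0.    1.49 -1.55]
side 185 156
top 159 167
```

View pics/a5.png

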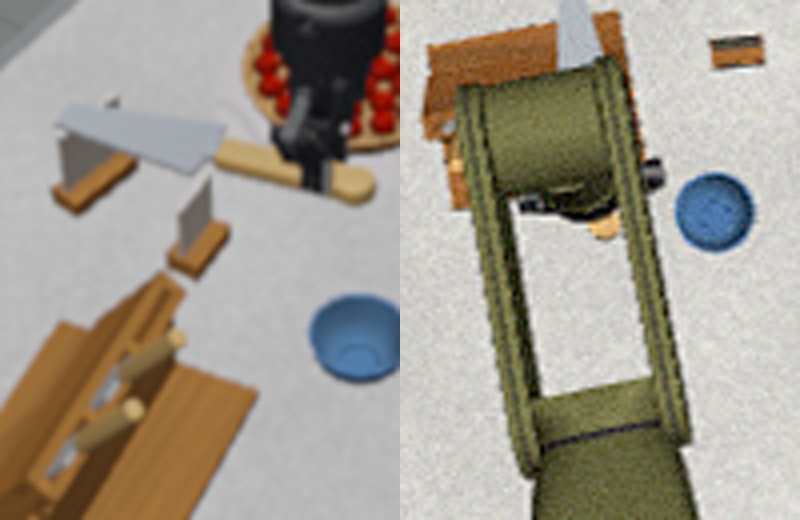

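The server hangs level in the grip. In the side crop the tip is at (62,112), the junction at (222,145) and the butt at (360,180). Carrying it over the tart.

Call:
servo_tool(commands=[[0,-8,0,0,10],[0,-24,0,0,10],[0,-48,0,0,10],[0,-75,0,0,10],[0,-102,0,0,10]])

```text
time_s: 6.85
eef_pos: [0.45, 0.0217, 0.2902]
ee_rot: [0.26, -3.124, -0.0]
force: [0.9, 0.1, -1.6]
grip_width: 0.0212
gripper_force: 78.2
```

Call:
servo_tool(commands=[[0,-28,0,0,10],[0,-56,0,0,10],[0,-84,0,0,10],[0,-112,0,0,10],[0,-140,0,0,10]])

```text
time_s: 7.27
eef_pos: [0.473, -0.1166, 0.2901]
ee_rot: [0.258, -3.125, -0.003]
force: [0.6, 0.1, -0.9]
grip_width: 0.0212
gripper_force: 78.2
```

Call:
servo_tool(commands=[[0,-28,4,0,10],[0,-56,8,0,10],[-1,-84,12,0,10],[-1,-110,16,0,10],[-2,-130,20,0,10]])

```text
time_s: 7.68
eef_pos: [0.4964, -0.2451, 0.2695]
ee_rot: [0.256, -3.125, -0.004]
force: [1.0, 0.1, -1.4]
grip_width: 0.0213
gripper_force: 78.2
```

Call:
servo_tool(commands=[[0,-14,0,0,10],[0,-24,0,0,10],[0,-30,0,0,10],[0,-33,0,0,10],[0,-33,0,0,10]])

```text
time_s: 8.1
eef_pos: [0.5037, -0.2754, 0.2731]
ee_rot: [0.259, -3.131, -0.001]
force: [-0.3, 0.1, -2.2]
grip_width: 0.0209
gripper_force: 78.2
```

```bash
python3 snap.py pics/a6.png
```

```text
[ 0.5037 -0.2754  0.2731] [ 2.590e-01 -3.131e+00 -1.000e-03] [-0.3  0.1 -2.2] 0.02088337863769727 78.18922519683838 [-0.57  0.26  1.39  0.    1.49 -2.31]
side 232 82
top 263 148
```

View pics/a6.png

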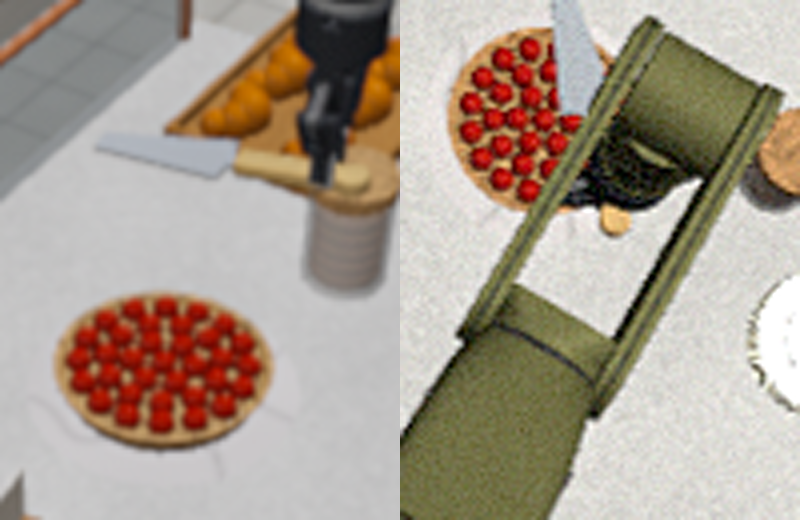

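In the side crop the tip is at (98,140), the junction at (235,158) and the butt at (357,180). The top crop shows the blade over the tart's right part, with its tip cut off at the crop's upper edge. Measuring the blade's position and level.

Run:
```python
from h import *
from rig import manip
st=manip.state();R=Ro.from_rotvec(st["ee_rot"]).as_matrix();f=-R[:,0];n=R[:,1];P=st["eef_pos"]
S=C["side"];o=-S["R"].T@S["t"]
for off in(0,-.005):
    q=[]
    for u in((98,140),(235,158),(357,180)):
        u=np.array(u)/4+[232,82]-.4
        d=S["R"].T@np.linalg.solve(S["camera_matrix"],[*u,1]);k=(n@(P+off*n-o))/(n@d);q.append(o+k*d)
    t,j,b=q;ax=(t-b)/np.linalg.norm(t-b)
    print("tip",t.round(4),"junc z",j[2].round(4),"butt",b.round(4),"len",np.linalg.norm(t-b).round(3),"pitch",np.degrees(np.arcsin(ax[2])).round(1),"mid",(t-.065*ax).round(4))
r=tri(np.array([(614-400)/4+263,222/4+148])-.4,np.array([357,180])/4+[232,82]-.4);print("butt tri",r.x.round(4),r.fun.round(1))
# tart centre assuming plausible rim height
from scipy.optimize import least_squares as ls
for z in(.03,.05): print(z,ls(lambda X:np.r_[(proj("top",[*X,z])-[298.78,177.48]).ravel(),(proj("side",[*X,z])-[272.39,172.78]).ravel()],[.6,-.2]).x.round(4))
```

```text
tip [ 0.7116 -0.2398  0.2774] junc z 0.2962 butt [ 0.478  -0.2789  0.3061] len 0.239 pitch -6.9 mid [ 0.6479 -0.2504  0.2852]
tip [ 0.7146 -0.2443  0.2734] junc z 0.2924 butt [ 0.4801 -0.2836  0.3023] len 0.24 pitch -6.9 mid [ 0.651  -0.255   0.2813]
butt tri [ 0.4801 -0.2803  0.3048] [ 0.2  0.4 -0.4 -0.1]
0.03 [ 0.6444 -0.2531]
0.05 [ 0.6377 -0.2442]
```

Position is within about 10 mm. The pitch reads about -7°, so I'll check that it isn't creeping.

```bash
python3 -c "
from rig import snapshot;import numpy as np;np.save('w0.npy',snapshot('side')['img'])"
```

Call:
servo_tool(commands=[[0,0,0,0,10],[0,0,0,0,10],[0,0,0,0,10],[0,0,0,0,10],[0,0,0,0,10]])

```text
time_s: 8.67
eef_pos: [0.5039, -0.2754, 0.2735]
ee_rot: [-0.26, 3.131, -0.0]
force: [0.2, 0.2, -2.0]
grip_width: 0.021
gripper_force: 78.2
```

Call:
servo_tool(commands=[[0,0,0,0,10],[0,0,0,0,10],[0,0,0,0,10],[0,0,0,0,10],[0,0,0,0,10]])

```text
time_s: 9.08
eef_pos: [0.5038, -0.2756, 0.2733]
ee_rot: [0.259, -3.131, -0.0]
force: [0.2, 0.4, -2.7]
grip_width: 0.0214
gripper_force: 78.2
```

Call:
servo_tool(commands=[[0,0,0,0,10],[0,0,0,0,10],[0,0,0,0,10],[0,0,0,0,10],[0,0,0,0,10]])

```text
time_s: 9.5
eef_pos: [0.5038, -0.2756, 0.2733]
ee_rot: [0.259, -3.131, -0.0]
force: [0.3, -0.1, -2.3]
grip_width: 0.0208
gripper_force: 78.2
```

Run:
```python
from h import *
from rig import snapshot,manip
a=np.load('w0.npy').astype(np.float32).mean(2);b=snapshot('side')['img'].astype(np.float32).mean(2)
for nm,(x,y,w,h) in dict(tip=(250,108,24,24),mid=(268,108,24,24),grip=(305,100,24,24),bg=(240,150,40,40)).items():
    print(nm,cv2.phaseCorrelate(a[y:y+h,x:x+w].copy(),b[y:y+h,x:x+w].copy()),abs(a-b)[y:y+h,x:x+w].mean().round(2))
s=manip.state();print(s["time_s"],s["eef_pos"],s["force"],s["grip_width"])
```

```text
tip ((-0.04922073636032387, 0.013586355165509545), 0.975543006012837) 0.59
mid ((0.10107864123756549, -0.023295862154160574), 1.000508086548911) 1.03
grip ((0.13738406225446198, -0.03204131577870406), 0.9769614814884133) 1.84
bg ((0.030305964090239, 0.028656351765278032), 1.005254127085209) 0.61
9.55 [ 0.50384402 -0.27551078  0.27329598] [ 0.2577723   0.15958447 -1.72569152] 0.020999643014337276
```

```bash
python3 -c "
from rig import manip;print(manip.close_job())"
```

```text
the job is handed in; nothing more can be done
None
```

I handed in the job with the server held still over the middle of the tart, blade about 7° from level and about 0.28 m above the counter; the close call gave no verdict.

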